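Slide a carved printing block under a spring clip

ROBOT

A 6-joint arm with a two-finger parallel gripper is mounted at the origin on the work surface. World frame = base frame: x ahead of the robot, y to its left, z up, the work surface at z = 0. Lengths are in mm, angles in rad, forces in N, time in s.
With the tool pointing down it reaches from about 275 to 825 mm from the base axis. Payload 5.2 kg.
Tool frame: the origin (TCP) lies at the very end of the fingers, on their centre line; the grasp point (between the pads) lies 19 mm behind it; z points along the fingers, y is the direction in which the jaws open and shut (so a half turn about z gives the same grasp; the last joint's range is limited). The gripper opens to 93 mm and grips with 3 to 60 N. Pads are 15 mm wide; open, the fingers measure 128 mm over their backs; the gripper's body (75 mm by 188 mm) begins 65 mm behind the grasp point.
Start: joints at [1.015, 0.259, 1.535, -0, 1.348, -0.203], TCP at [190.018, 516.137, 187.453] pointing down, gripper open.
Joint ranges: [-3.14, 3.14], [-0.91, 2.08], [0.19, 2.58], [-1.22, 4.36], [0.22, 2.71], [-3.12, 3.12]. Speed limits (rad/s): [2.57, 2.57, 3.14, 3.14, 3.14, 3.14].

INTERFACE

Orientations are given as [roll, pitch, yaw] about the fixed x, y, z axes, in that order (R = Rz(yaw) Ry(pitch) Rx(roll)).
In Python, from bench import robot gives the robot as it stands. The module is installed in compiled form; this text tells all that it offers. Calls block until the motion is done:
- robot.move_ptp(position, orientation): joint-space move of the TCP to a pose.
- robot.move_linear(position, ori=None, speed=150, f_stop=None): straight line of the TCP; ori=None keeps the orientation; speed is the mean speed in mm/s. With f_stop (N) it stops when the force on the tool has changed by that much, and returns True; else False.
- robot.move_j(angles): joint-space move.
- robot.move_gripper(opening): opening from 0.0 (shut) to 1.0 (fully open); the grip force is fixed at half the most; returns when the fingers have stopped.
- robot.sleep(seconds).
- robot.inverse_kinematics(position, orientation): joint angles nearest the present ones, or None.
- robot.get_image(name): name is "scene" or "top"; returns a dict with "img" (384x512x3 uint8, blue, green, red), "fovy" (degrees; the focal length in pixels is half the picture's height over the tangent of half this angle, whatever the lens; pixels are square), "cx", "cy" (the principal point, pixels), "eye" and "orientation" of the camera in the world. Camera axes: x right, y down, z forward; pixel columns grow to the right and rows downward; lengths in mm; the calibration is good to about 2 mm. A picture is of the moment at which its call begins. There is no depth.
A pose or a line that the arm cannot do raises robot.MotionError and nothing moves.
- robot.hand_in(): hands the job in, once; it reports no verdict.
Readings, each from a call of its own:
- robot.current_t(): time.
- robot.current_qpos(): joint angles.
- robot.current_joint_vel(): joint speeds.
- robot.current_joint_efforts(): joint torques, N m.
- robot.current_tcp_pos(): TCP position.
- robot.current_eef_rot(): TCP orientation.
- robot.current_contact_force(): force on the tool from outside, world axes, zero at the start.
- robot.current_ft_torque(): the same for the moment, N m.
- robot.current_gripper_width(): opening from 0.0 (shut) to 1.0 (fully open).
Only numpy, scipy, OpenCV 4.12 (cv2) and the standard library are available. Lean on these libraries where they do the work, as an engineer would, in place of code of your own. Each camera call takes 0.05 s, during which the arm holds its last target.

TASK

Get the small carved wooden block clamped in the jig: with one fingertip press the long steel paddle of the spring clip down so that its jaw rises, and, keeping the paddle held down, push the block with the other fingertip along its channel under the jaw until it is fully home against the end stop. Then let the paddle come up so that the jaw closes on the block, and move clear; only push the block, never lift or tip it, and leave the other things on the bench where they are.

Things in the scene. Friction and masses are not known exactly. Their poses are not given: they have to be found in the camera images.
- jig: Plywood jig fixed to the bench. Origin at bench height on the middle line of the block's channel; +x = the way the block is pushed (roughly away from the robot), +y = the paddle's side, z up. Board 18 mm thick, x -115 to 75, y -45 to 44 mm; the block slides on it between rails (inner faces y = 27 and -27 mm, x -90 to 60, tops 27 mm above the bench). Hinge tube and brackets: y 33 to 43 mm, 46 mm high.
- stop (a point): Foot of the end stop's face, in the middle of the channel on the board's top: jig x = 60, y = 0, 18 mm above the bench. The stop is a wooden bar across the channel, top 32 mm above the bench.
- clip (a joint): Steel spring clip, a see-saw about a line along jig x at y = 38 mm, 42 mm above the bench. 0 = at rest, 0.36 rad = paddle fully down, jaw up (hard stop); a spring returns it. The block passes under the jaw from 0.20; shut on the block it reads about 0.14. Pressing the middle of the paddle's width takes about 2 N to start and 5 N fully down, up to 9 N nearer the hinge.
- jaw (a point): Middle of the underside of the clip's jaw; moves with it. The jaw is a steel foot 26 mm long (jig x 30 to 56 mm), 8 mm wide, at y = 2 mm over the channel. At rest its underside is 27 mm above the bench, so that its flat end bars the block's way (block top 32 mm); with the paddle fully down it is 40 mm above the bench.
- paddle (a point): Centre of the paddle's top; moves with it. A flat ridged steel strip, 100 mm along jig x (-95 to 5) by 36 mm (y 50 to 86): a finger can slide along it while pressing. Centre 33 mm above the bench at rest, 22 mm fully down; slopes up outwards 0.18 rad at rest, down outwards 0.18 fully down. An 18 mm wide flat fingertip on its middle is 24 mm above the bench at fully down.
- block: The carved printing block: loose flat wood, 70 (x) by 50 (y) by 14 mm, about 45 g, lying in the channel short of the jaw. Origin at the centre of its underside, axes along its sides; the carved, dark half is at -x, the plain margin at +x goes under the jaw. Its -x end face is pushed. Fully home its origin is at jig x = 25 mm; it starts 35 to 55 mm short of that.
- spare: Bystander: another carved wooden block, 80 by 60 by 14 mm, on the bench on the jig's -y side. Origin under its centre.
- bowl: Bystander: white ceramic bowl, 84 mm across, 50 mm high. Origin under its centre.
- baren: Bystander: black round rubbing pad with a bar handle, 112 mm across, 32 mm high. Origin under its centre.
- brush: Bystander: wooden block brush, 85 by 34 by 32 mm. Origin under its centre.
- jar: Bystander: small glass jar with a steel cap, 52 mm across, 55 mm high. Origin under its centre.
- gouge: Bystander: carving gouge lying on the bench, 140 mm long, 18 mm high. Origin under its middle.

How it is judged:
By the outcome, as a careful person would: the job done as asked, in the order asked, and still so for the second after the job is handed in, with the robot touching nothing.
It also fails if it takes over 38 s, if anything falls off the work surface, if the arm or the gripper's body presses on something with over 40 N, if the wrist force passes 120 N, or if a joint passes its speed limit or range.

## Working session

There is one attempt and no reset: what is moved stays moved. The work goes in short steps, each a Python script; the robot and the scene stay as the last script left them, time stands still between calls to the robot, and variables do not carry over. Pictures are saved under pics/ and viewed, and the job is handed in when it is done.

```bash
ls; mkdir -p pics
python3 - <<'E'
from bench import robot
import cv2
for n in("scene","top"):
    d=robot.get_image(n); cv2.imwrite(f"pics/{n}0.png",d["img"]); print(n,{k:v for k,v in d.items() if k!="img"})
print(robot.current_t(),robot.current_eef_rot(),robot.current_gripper_width())
E
```

```text
pics
scene {'fovy': 53.56835521587849, 'cx': 255.4167598508851, 'cy': 189.13311137208635, 'eye': array([987.3126903 , 431.16680925, 800.57344831]), 'orientation': array([-2.50600089e+00,  9.30400903e-04,  2.43164507e+00])}
top {'fovy': 48.07315359273642, 'cx': 258.92697917657534, 'cy': 197.7842707310695, 'eye': array([502.74933248,  15.79059977, 872.89012594]), 'orientation': array([-2.99452504,  0.01253301, -1.59937816])}
0.1 [-3.14004099e+00 -2.93553431e-04  2.78882871e+00] 0.9997359990648856
```

View pics/scene0.png

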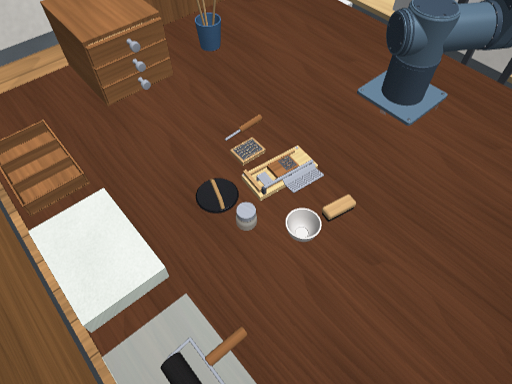

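View pics/top0.png

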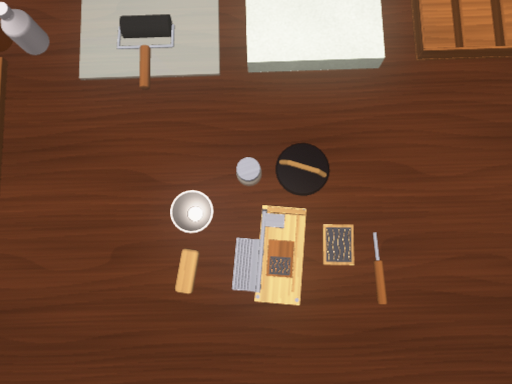

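The scene view shows the jig centred near (283,172). In the top view it spans about (257–306, 206–303), with the paddle at (247,265), the block at (280,258), the bowl at (192,212) and the brush at (187,271). Next I'll zoom in.

Run:
```python
import cv2,numpy as np
a=cv2.imread("pics/top0.png")[195:310,165:325]; cv2.imwrite("pics/topz.png",cv2.resize(a,None,fx=5,fy=5,interpolation=cv2.INTER_CUBIC))
a=cv2.imread("pics/scene0.png")[135:245,220:360]; cv2.imwrite("pics/scenez.png",cv2.resize(a,None,fx=5,fy=5,interpolation=cv2.INTER_CUBIC))
```

```text
(no output)
```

View pics/topz.png

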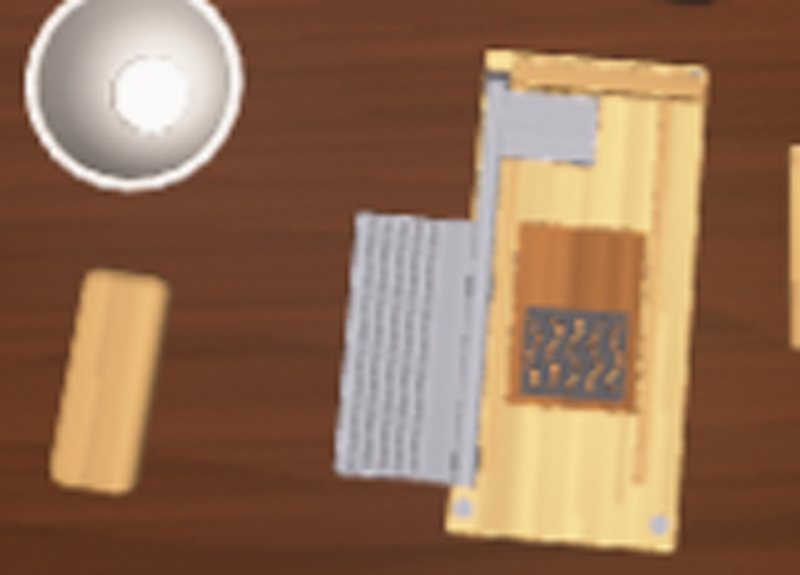

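View pics/scenez.png

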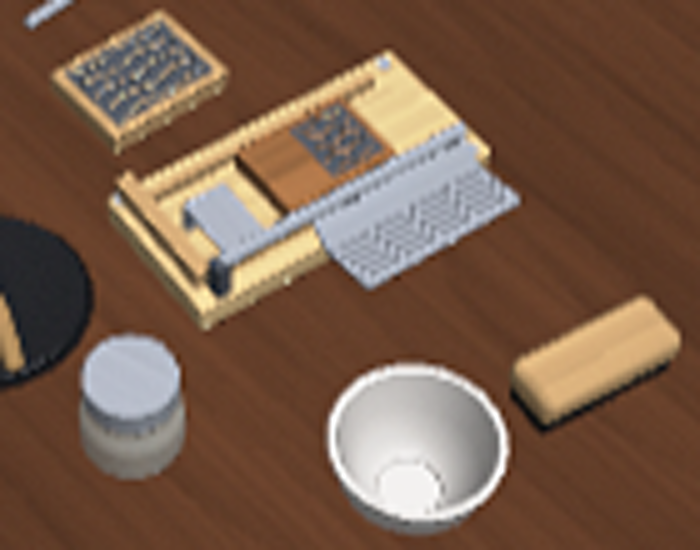

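```bash
cat > h.py <<'E'
import numpy as np
from scipy.spatial.transform import Rotation as R
CAM={"top":dict(f=192/np.tan(np.radians(48.07315359273642/2)),c=(258.92697917657534,197.7842707310695),e=[502.74933248,15.79059977,872.89012594],o=[-2.99452504,0.01253301,-1.59937816]),
"scene":dict(f=192/np.tan(np.radians(53.56835521587849/2)),c=(255.4167598508851,189.13311137208635),e=[987.3126903,431.16680925,800.57344831],o=[-2.50600089,9.30400903e-04,2.43164507])}
def ray(n,u,v,z):
    k=CAM[n]; d=R.from_euler('xyz',k['o']).apply([(u-k['c'][0])/k['f'],(v-k['c'][1])/k['f'],1]); e=np.array(k['e'])
    return e+d*(z-e[2])/d[2]
def zoom(n,X,Y,z):
    o=(165,195) if n=="top" else (220,135)
    return ray(n,o[0]+(X+.5)/5-.5,o[1]+(Y+.5)/5-.5,z)
def fit(J,W):
    J=np.array(J,float)[:,:2];W=np.array(W)[:,:2];a=(J-J.mean(0))@[1,1j];b=(W-W.mean(0))@[1,1j]
    th=np.angle((np.conj(a)*b).sum());c,s=np.cos(th),np.sin(th);M=np.array([[c,-s],[s,c]]);t=W.mean(0)-M@J.mean(0)
    return th,t,(J@M.T+t-W)
E
python3 - <<'E'
from h import *
np.set_printoptions(precision=1,suppress=True)
T=[(447,532,-115,44,18),(672,552,-115,-45,18),(337,472,-95,86,36.2),(358,213,5,86,36.2),(708,68,75,-45,32),(597,96,56,-2,30),(592,164,30,-2,30)]
S=[(390,50,-115,-45,18),(490,152,-115,44,18),(520,198,-95,86,36.2),(371,288,5,86,36.2)]
for n,P in(("top",T),("scene",S)):
    J=[p[2:4] for p in P];W=[zoom(n,*p[:2],p[4]) for p in P]
    th,t,r=fit(J,W);print(n,th,t);print(r)
J=[p[2:4] for p in T+S];W=[zoom("top",p[0],p[1],p[4]) for p in T]+[zoom("scene",p[0],p[1],p[4]) for p in S]
th,t,r=fit(J,W);print("both",th,t)
M=np.array([[np.cos(th),-np.sin(th)],[np.sin(th),np.cos(th)]])
loc=lambda w:(np.array(w)[:2]-t)@M
B=[zoom("top",x,y,32) for x,y in((520,225),(645,235),(632,412),(507,402))]
for b in B:print("block",loc(b))
print("mean",np.mean([loc(b) for b in B],0))
for nm,x,y in(("bowlL",27,90),("bowlR",243,85),("bowlBot",135,190)):print(nm,loc(zoom("top",x,y,50)))
for nm,x,y in(("brush",88,268),("b",168,280),("b",133,493),("b",52,483)):print(nm,loc(zoom("top",x,y,32)))
print(loc(ray("top",325,225,14)), loc(ray("top",248,170,55)))
E
```

```text
top -0.11114777961433374 [537.2 -17. ]
[[ 0.1  1.3]
 [ 0.1 -0.4]
 [-0.5 -0.1]
 [ 0.7 -1.1]
 [ 2.7 -0.5]
 [-1.9  0.4]
 [-1.1  0.4]]
scene -0.09915694754430679 [541.5 -13.8]
[[ 1.4  0.4]
 [-1.3  0.7]
 [-0.8 -0. ]
 [ 0.7 -1.1]]
both -0.11509694073213407 [538.4 -16.3]
block [ 3.7 23.2]
block [  4.  -25.5]
block [-63.9 -25.6]
block [-64.3  22.5]
mean [-30.1  -1.4]
bowlL [ 38.2 216.9]
bowlR [ 47.2 134. ]
bowlBot [  3.5 171.2]
brush [-27.3 189.2]
b [-29.2 157.7]
b [-111.   162.4]
b [-110.   193.8]
[ 43.2 -86.5] [133.2  74.3]
```

Both views put the jig at about (538, −16) with yaw −0.11, and the block at jig x ≈ −30. My plan is to keep the tool down with its y axis along jig y and open the fingers to 52 mm. One finger then sits on the paddle (jig y 68) and the other behind the block (y −2). First I'll hover.

```bash
cat >> h.py <<'E'
TH=-0.112;T0=np.array([538.2,-16.4])
def W(x,y,z):
    c,s=np.cos(TH),np.sin(TH);return [T0[0]+c*x-s*y,T0[1]+s*x+c*y,z]
E
python3 - <<'E'
from h import *
from bench import robot
import cv2
best=None
for yaw in(TH,TH+np.pi):
    for r in (np.pi,):
        q=robot.inverse_kinematics(W(-80,33,90),[r,0,yaw]);print(yaw,q)
        if q is not None:
            c=np.abs(np.array(q)-robot.current_qpos()).max()
            if best is None or c<best[0]:best=(c,yaw)
yaw=best[1];print(yaw)
open("yaw","w").write(str(yaw))
robot.move_gripper(52/93)
robot.move_ptp(W(-80,33,90),[np.pi,0,yaw])
print(robot.current_t(),robot.current_tcp_pos(),robot.current_gripper_width(),robot.current_contact_force())
for n in("scene","top"):
    im=robot.get_image(n)["img"]; a=im[90:250,200:360] if n=="scene" else im[170:330,180:340]
    cv2.imwrite(f"pics/{n}1.png",cv2.resize(a,None,fx=3.7,fy=3.7,interpolation=cv2.INTER_CUBIC))
E
```

```text
-0.112 [-1.86874064e-01  1.98076655e-01  1.87439076e+00 -4.44089210e-16
  1.06912523e+00  1.49592226e+00]
3.029592653589793 [-0.18687406  0.19807666  1.87439076  0.          1.06912523 -1.64567039]
3.029592653589793
2.9833 [462.49116882  25.9403046   90.14647491] 0.5608678177947128 [-0.98005621 -0.32859225  0.47136255]
```

View pics/scene1.png

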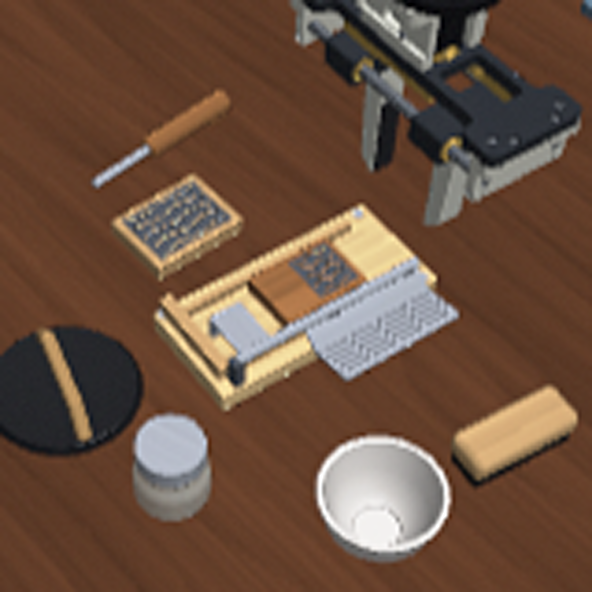

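View pics/top1.png

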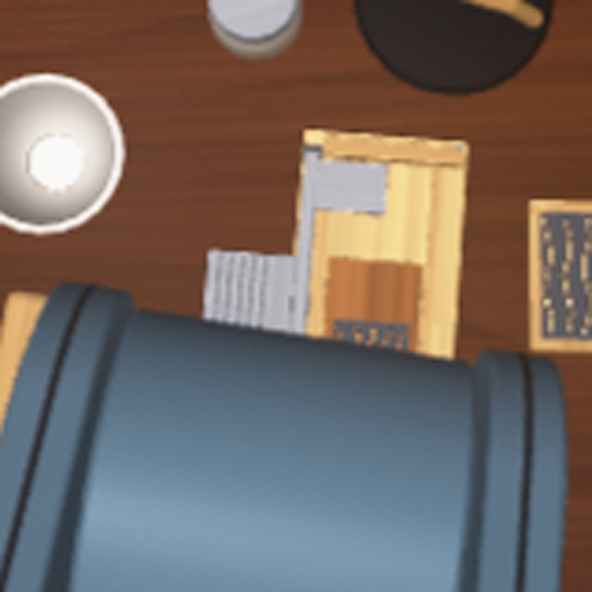

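The scene view shows the gripper over the near end of the jig. The fingertips are at crop pixels (378,165) and (440,222), in line across the channel and the paddle. Next I'll descend to z = 26.

Run:
```python
from h import *
from bench import robot
import cv2
np.set_printoptions(precision=2,suppress=True)
print(ray("scene",200+440/3.7,90+222/3.7,90),W(-80,68,90),W(-72.5,68,90))
robot.move_linear(W(-80,33,42),speed=80)
for z in(36,32,29,26):
    s=robot.move_linear(W(-80,33,z),speed=30,f_stop=20)
    print(z,s,robot.current_tcp_pos(),robot.current_contact_force())
    if s:break
print(robot.current_t())
im=robot.get_image("scene")["img"]; a=im[120:220,220:350]
cv2.imwrite(f"pics/scene2.png",cv2.resize(a,None,fx=5,fy=5,interpolation=cv2.INTER_CUBIC))
```

```text
[445.64  44.59  90.  ] [np.float64(466.30132317909863), np.float64(60.11522901621332), 90] [np.float64(473.75433233102257), np.float64(59.27698407507867), 90]
36 False [462.29  25.32  35.98] [ 0.19 -0.14 -0.39]
32 False [462.19  25.36  31.79] [ 0.36  0.09 -0.45]
29 False [462.21  25.37  28.81] [0.01 1.33 0.97]
26 False [462.21  25.38  25.81] [ 0.08  0.79 -0.49]
4.9667
```

View pics/scene2.png

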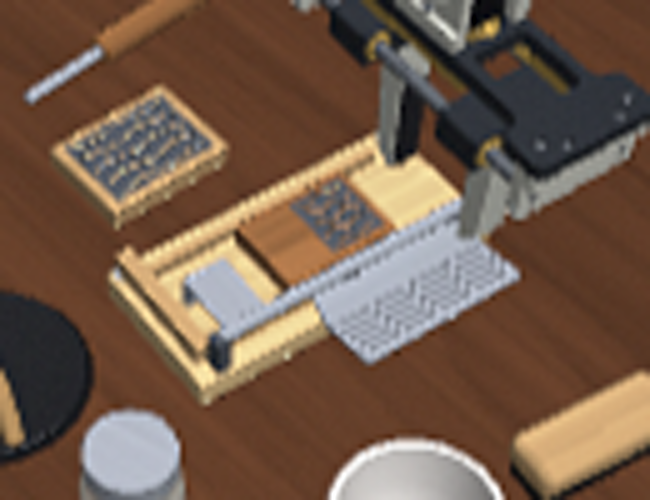

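Run:
```python
from h import *
from bench import robot
import cv2
np.set_printoptions(precision=2,suppress=True)
c,s=np.cos(TH),np.sin(TH);M=np.array([[c,-s],[s,c]])
for nm,X,Y in(("padL",462,232),("padbot",478,239),("padR",494,230),("chL",382,155),("chbot",400,165),("chR",412,158)):
    w=ray("scene",220+(X+.5)/5-.5,120+(Y+.5)/5-.5,25.8);print(nm,w,(w[:2]-T0)@M)
print(robot.current_tcp_pos(),robot.current_eef_rot(),robot.current_gripper_width(),robot.current_contact_force())
im=robot.get_image("scene");print(im["eye"],im["orientation"])
a=im["img"][120:200,260:360]
cv2.imwrite(f"pics/scene3.png",cv2.resize(a,None,fx=7,fy=7,interpolation=cv2.INTER_CUBIC))
a=robot.get_image("top")["img"][190:310,200:340]
cv2.imwrite(f"pics/top3.png",cv2.resize(a,None,fx=5,fy=5,interpolation=cv2.INTER_CUBIC))
```

```text
padL [452.03  37.26  25.8 ] [-91.62  43.69]
padbot [449.09  46.15  25.8 ] [-95.55  52.2 ]
padR [438.18  47.36  25.8 ] [-106.52   52.18]
chL [445.81 -29.69  25.8 ] [-90.33 -23.54]
chbot [443.5  -18.05  25.8 ] [-93.93 -12.22]
chR [434.93 -17.42  25.8 ] [-102.51  -12.56]
[462.29  25.35  25.89] [-3.14 -0.    3.03] 0.5573293207381473 [0.26 0.43 0.06]
[987.31 431.17 800.57] [-2.51  0.    2.43]
```

View pics/scene3.png

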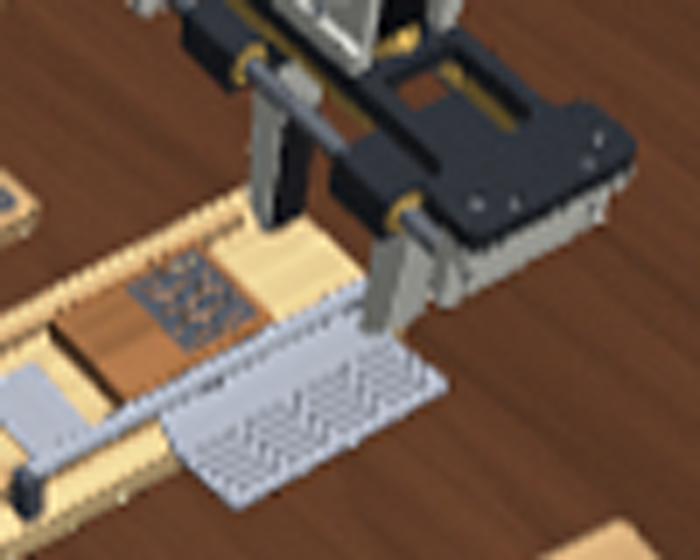

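View pics/top3.png

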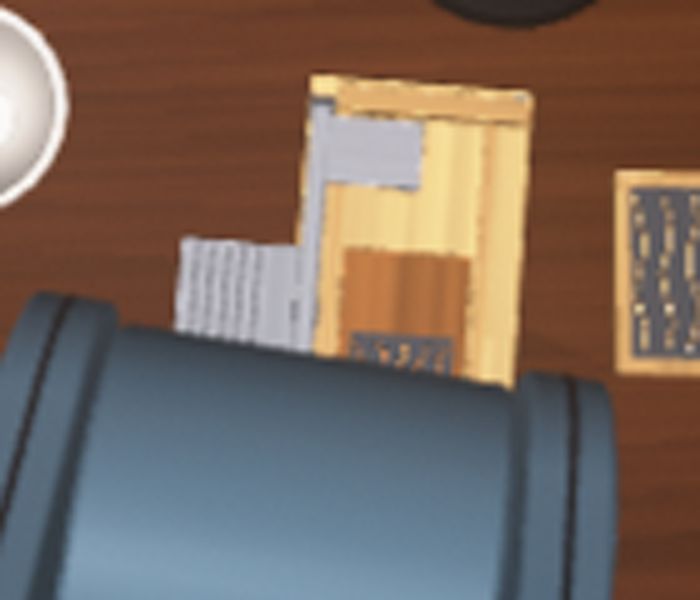

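The scene view shows the fingertips at crop pixels (277,228) and (375,332), and the paddle hasn't moved. That fits the near-zero force. The offset from where I expected the tips lies along the camera ray, so they may be higher than the TCP reading says. I'll check the base position for consistency, then probe down with a light force stop.

Run:
```python
from h import *
from bench import robot
np.set_printoptions(precision=2,suppress=True)
print("base",ray("scene",403,93,10))
f0=np.array(robot.current_contact_force())
for z in(23,20,17):
    s=robot.move_linear(W(-80,33,z),speed=20,f_stop=5)
    f=np.mean([robot.current_contact_force() for _ in range(5)],0)
    print(z,s,robot.current_tcp_pos(),f,robot.current_ft_torque())
    if s:break
print(robot.current_t())
```

```text
base [ 5.72  6.37 10.  ]
23 False [462.24  25.36  22.84] [-0.4   0.17 -0.42] [0.04 0.03 0.02]
20 False [462.21  25.37  19.82] [-0.33  0.59 -0.86] [ 0.02  0.01 -0.  ]
17 False [462.22  25.36  16.85] [0.21 0.13 0.27] [-0.    0.01 -0.01]
6.0167
```

There is no contact at 17, which would be inside the board, so the fingertips really are well above the reported TCP. I'll keep probing until the paddle spring shows.

Run:
```python
from h import *
from bench import robot
import cv2
np.set_printoptions(precision=2,suppress=True)
for z in(14,11,8,5):
    s=robot.move_linear(W(-80,33,z),speed=20,f_stop=4)
    f=np.mean([robot.current_contact_force() for _ in range(5)],0)
    print(z,s,robot.current_tcp_pos(),f,robot.current_ft_torque())
    if s or abs(f[2])>2:break
print(robot.current_t())
a=robot.get_image("scene")["img"][120:200,260:360]
cv2.imwrite(f"pics/scene4.png",cv2.resize(a,None,fx=7,fy=7,interpolation=cv2.INTER_CUBIC))
```

```text
14 False [462.23  25.36  13.83] [ 0.48 -0.73  0.77] [ 0.02 -0.04  0.02]
11 False [462.21  25.38  10.84] [0.6  0.05 0.81] [0.08 0.03 0.02]
8 False [462.27  25.35   7.86] [ 0.69 -0.56 -0.6 ] [ 0.04  0.03 -0.02]
5 False [462.25  25.36   4.86] [-0.26 -0.24 -0.08] [-0.02 -0.02  0.06]
7.2167
```

View pics/scene4.png

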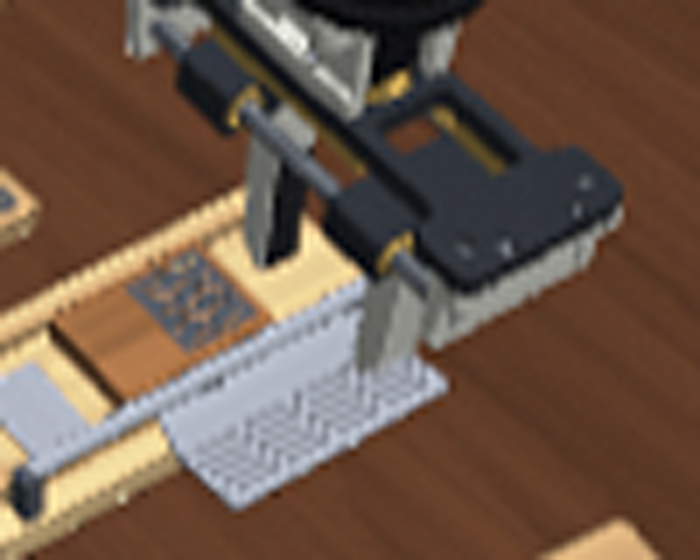

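The view shows the paddle finger at about (380,368), now over the middle of the paddle, and the channel finger at (275,265), just behind the block. The picture confirms it is simply too high, so I'll go on down.

Run:
```python
from h import *
from bench import robot
import cv2
np.set_printoptions(precision=2,suppress=True)
for z in(0,-20):
    pass
for z in np.arange(3,-6,-2.):
    try: s=robot.move_linear(W(-80,33,z),speed=20,f_stop=7)
    except robot.MotionError as e: print("ERR",e);break
    f=np.mean([robot.current_contact_force() for _ in range(5)],0)
    print(z,s,robot.current_tcp_pos(),f,robot.current_ft_torque())
    if s or abs(f[2])>2:break
print(robot.current_t())
a=robot.get_image("scene")["img"][120:200,260:360]
cv2.imwrite(f"pics/scene5.png",cv2.resize(a,None,fx=7,fy=7,interpolation=cv2.INTER_CUBIC))
```

```text
3.0 False [462.29  25.34   2.9 ] [ 0.17 -0.31  0.39] [-0.   -0.01  0.01]
1.0 False [462.25  25.35   0.87] [1.23 0.14 0.11] [-0.04  0.   -0.03]
-1.0 False [462.44  24.95  -0.85] [-1.26 -2.46  4.1 ] [-0.48  0.22  0.04]
8.0167
```

View pics/scene5.png

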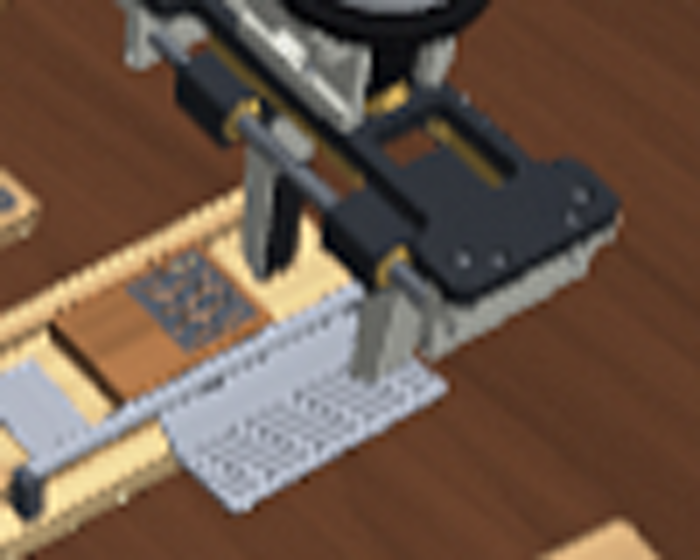

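Run:
```python
from h import *
np.set_printoptions(precision=2,suppress=True)
def proj(n,p):
    k=CAM[n];q=R.from_euler('xyz',k['o']).inv().apply(np.array(p,float)-k['e']);return k['f']*q[:2]/q[2]+k['c']
for z in(24,28,32,36):
  print(z,[ (proj("scene",W(x,y,z))-[260,120]+.5)*7-.5 for x,y in((-72.5,76.5),(-72.5,59.),(-87.5,76.5),(-72.5,7),(-72.5,-10.5),(-87.5,7))])
print([(proj("scene",W(x,y,36.2-(86-y)*.18))-[260,120]+.5)*7-.5 for x,y in((-95,86),(5,86),(-95,50),(5,50))])
```

```text
24 [array([382.63, 406.67]), array([352.73, 376.25]), array([413.84, 388.82]), array([266.83, 288.86]), array([238.89, 260.43]), array([297.56, 272.18])]
28 [array([383.97, 399.98]), array([353.96, 369.52]), array([415.27, 382.1 ]), array([267.76, 282.02]), array([239.72, 253.56]), array([298.58, 265.32])]
32 [array([385.32, 393.25]), array([355.19, 362.74]), array([416.71, 375.34]), array([268.69, 275.14]), array([240.55, 246.65]), array([299.61, 258.42])]
36 [array([386.67, 386.47]), array([356.44, 355.92]), array([418.16, 368.54]), array([269.63, 268.22]), array([241.39, 239.69]), array([300.64, 251.47])]
[array([450.6 , 375.86]), array([235.  , 499.51]), array([385.85, 325.06]), array([173.12, 444.04])]
```

Contact with the paddle came at TCP z ≈ 0, where the true paddle height is about 34, so the tips sit about 34 mm above the reported TCP. I'll use force and relative motion from here and press further, watching the force curve. Full press should come at about TCP z −10.

Run:
```python
from h import *
from bench import robot
import cv2
np.set_printoptions(precision=2,suppress=True)
for z in(-3,-5,-7,-8.5):
    try: s=robot.move_linear(W(-80,33,z),speed=20,f_stop=8)
    except robot.MotionError as e: print("ERR",e);break
    f=np.mean([robot.current_contact_force() for _ in range(5)],0)
    print(z,s,robot.current_tcp_pos(),f,robot.current_ft_torque())
    if s or abs(f[2])>9:break
print(robot.current_t())
a=robot.get_image("scene")["img"][120:220,230:360]
cv2.imwrite(f"pics/scene6.png",cv2.resize(a,None,fx=6,fy=6,interpolation=cv2.INTER_CUBIC))
```

```text
-3 False [462.73  24.82  -2.73] [-0.93 -4.11  4.7 ] [-0.6   0.27  0.  ]
-5 False [462.94  24.63  -4.51] [-2.56 -4.88  6.22] [-0.69  0.37 -0.  ]
-7 False [463.17  24.48  -6.26] [-2.02 -5.37  9.11] [-0.74  0.38  0.02]
8.8167
```

View pics/scene6.png

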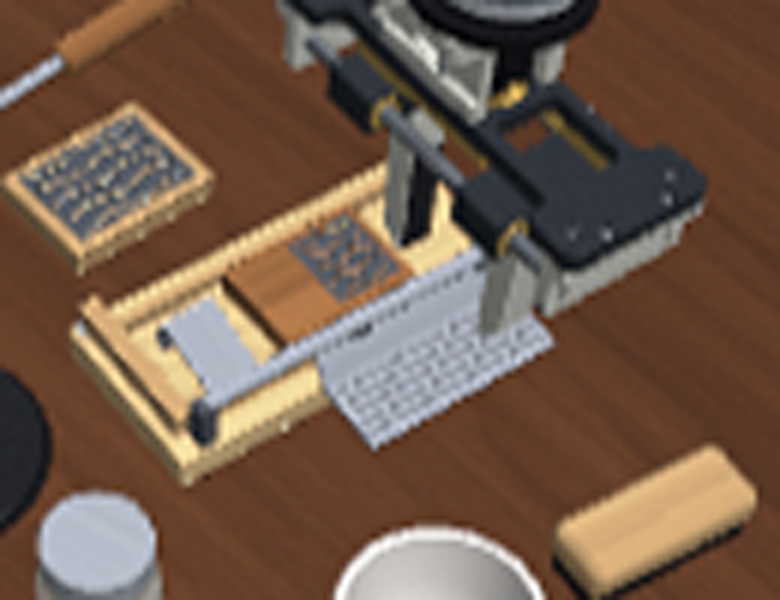

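The jaw has risen and the paddle is about level, near half travel. The block is still untouched, with the channel finger behind it at (410,243). I'll press about 3 mm more.

Run:
```python
from h import *
from bench import robot
import cv2
np.set_printoptions(precision=2,suppress=True)
for z in(-8.5,-9.8,-10.6):
    s=robot.move_linear(W(-80,33,z),speed=20,f_stop=9)
    f=np.mean([robot.current_contact_force() for _ in range(5)],0)
    print(z,s,robot.current_tcp_pos(),f,robot.current_ft_torque())
    if s or abs(f[2])>15:break
print(robot.current_t())
im=robot.get_image("scene")["img"];a=im[120:220,230:360]
cv2.imwrite(f"pics/scene7.png",cv2.resize(a,None,fx=6,fy=6,interpolation=cv2.INTER_CUBIC))
```

```text
-8.5 False [463.36  24.3   -7.53] [-2.58 -6.15 10.53] [-0.79  0.45  0.05]
-9.8 False [463.55  24.29  -8.6 ] [-3.25 -6.31 13.32] [-0.73  0.49  0.11]
-10.6 False [463.65  24.25  -8.85] [-5.36 -6.11 18.98] [-0.61  0.84  0.13]
9.6167
```

View pics/scene7.png

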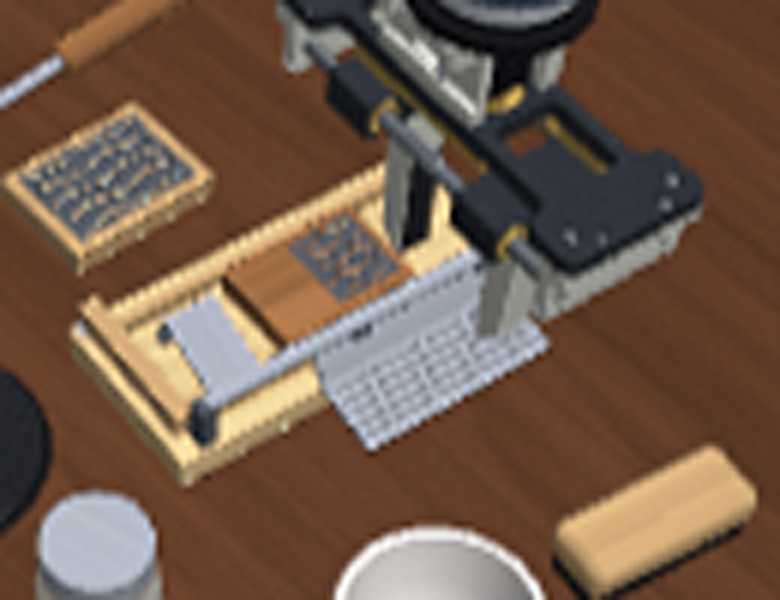

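```bash
cat >> h.py <<'E'
def proj(n,p):
    k=CAM[n];q=R.from_euler('xyz',k['o']).inv().apply(np.array(p,float)-k['e']);return k['f']*q[:2]/q[2]+k['c']
E
python3 - <<'E'
from h import *
np.set_printoptions(precision=1,suppress=True)
P=lambda x,y,z:(proj("scene",W(x,y,z))-[230,120]+.5)*6-.5
def rot(y,z,a):  # outward down by a
    dy,dz=y-38,z-42; c,s=np.cos(a),np.sin(a); return 38+c*dy+s*dz, 42-s*dy+c*dz
for a in(0,.1,.18,.25,.31,.36):
    print(a,[P(x,*rot(85.7,36.2,a)) for x in(-95,5)],"jaw",[P(x,*rot(-2,30,a)) for x in(30,56)])
for z in(18,22,26,30): print(z,[P(x,y,z) for x,y in((-71.5,75.5),(-71.5,58),(-71.5,6),(-71.5,-11.5),(-86.5,6),(-86.5,75.5))])
E
```

```text
0 [array([565.7, 321.6]), array([380.9, 427.6])] jaw [array([209.8, 327. ]), array([160.1, 353.8])]
0.1 [array([562.9, 327.3]), array([378.8, 433. ])] jaw [array([208.6, 319.7]), array([158.8, 346.4])]
0.18 [array([560.2, 331.2]), array([376.7, 436.6])] jaw [array([208.1, 314.1]), array([158.1, 340.8])]
0.25 [array([557.5, 334.1]), array([374.5, 439.3])] jaw [array([207.9, 309.5]), array([157.8, 336.2])]
0.31 [array([554.9, 336.2]), array([372.4, 441.2])] jaw [array([208. , 305.7]), array([157.8, 332.5])]
0.36 [array([552.7, 337.7]), array([370.5, 442.5])] jaw [array([208.2, 302.8]), array([157.9, 329.6])]
18 [array([502.9, 356.6]), array([477.5, 330.5]), array([404.3, 255.8]), array([380.5, 231.5]), array([430.6, 241.5]), array([529.6, 341.3])]
22 [array([504.1, 350.9]), array([478.5, 324.8]), array([405.1, 250. ]), array([381.2, 225.6]), array([431.4, 235.7]), array([530.8, 335.6])]
26 [array([505.2, 345.2]), array([479.5, 319.1]), array([405.9, 244.2]), array([381.9, 219.8]), array([432.3, 229.8]), array([532. , 329.9])]
30 [array([506.3, 339.4]), array([480.6, 313.3]), array([406.7, 238.3]), array([382.6, 213.9]), array([433.1, 223.9]), array([533.2, 324.1])]
```

Run:
```python
import cv2
a=cv2.imread("pics/scene7.png")
b=cv2.resize(a[100:480,60:580],None,fx=1.5,fy=1.5,interpolation=cv2.INTER_CUBIC)
cv2.imwrite("pics/s7z.png",b)
```

```text
(no output)
```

View pics/s7z.png

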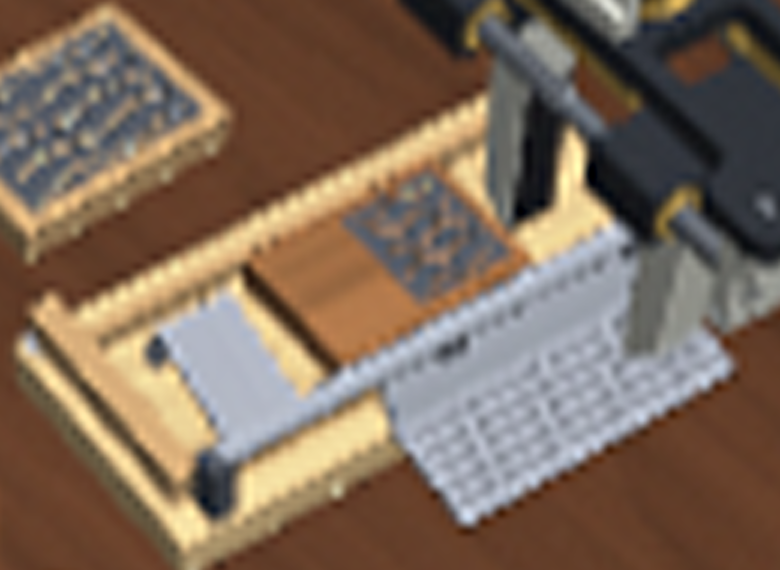

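The paddle edge has moved by about the full-travel amount and the force jumped from 13 to 19 N, so it is on the hard stop. The jaw is up and the channel finger (510,222) stands behind the block. I'll back off slightly and push the first stretch.

Run:
```python
from h import *
from bench import robot
import cv2
np.set_printoptions(precision=2,suppress=True)
for x in(-70,-55):
    s=robot.move_linear(W(x,33,-10.2),speed=30,f_stop=15)
    print(x,s,robot.current_tcp_pos(),robot.current_contact_force(),robot.current_ft_torque())
    if s:break
print(robot.current_t())
im=robot.get_image("scene")["img"];a=im[120:220,230:360]
cv2.imwrite(f"pics/scene8.png",cv2.resize(a,None,fx=6,fy=6,interpolation=cv2.INTER_CUBIC))
```

```text
-70 True [464.31  24.51  -8.8 ] [-3.55  0.01 12.95] [0.37 0.58 0.03]
9.95
```

View pics/scene8.png

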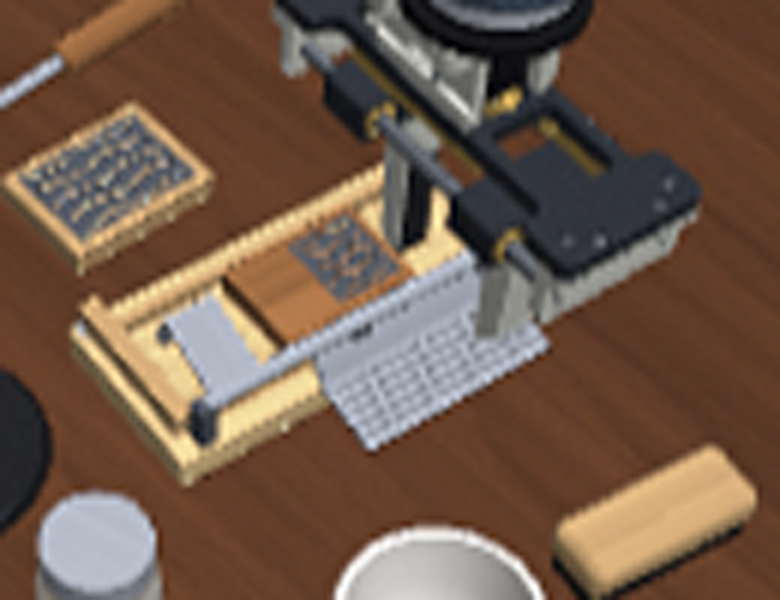

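The move stopped after about 1 mm. That looks like a transient from stick-slip on the paddle, because the readings right after were small and the finger is still about 8 mm short of the block. I'll ease the press slightly and push with a higher threshold.

Run:
```python
from h import *
from bench import robot
import cv2
np.set_printoptions(precision=2,suppress=True)
for x in(-72,-58,-50):
    s=robot.move_linear(W(x,33,-9.8),speed=30,f_stop=25)
    print(x,s,robot.current_tcp_pos(),robot.current_contact_force(),robot.current_ft_torque())
    if s:break
print(robot.current_t())
im=robot.get_image("scene")["img"];a=im[120:220,230:360]
cv2.imwrite(f"pics/scene9.png",cv2.resize(a,None,fx=6,fy=6,interpolation=cv2.INTER_CUBIC))
```

```text
-72 False [466.23  25.2   -9.29] [-12.84  -1.5   22.31] [0.29 2.33 0.36]
-58 False [477.24  25.27  -9.75] [-17.78   4.13  24.49] [1.39 3.2  0.49]
-50 False [485.35  24.68  -9.76] [-16.99   5.17  24.39] [1.62 3.12 0.44]
11.4
```

View pics/scene9.png

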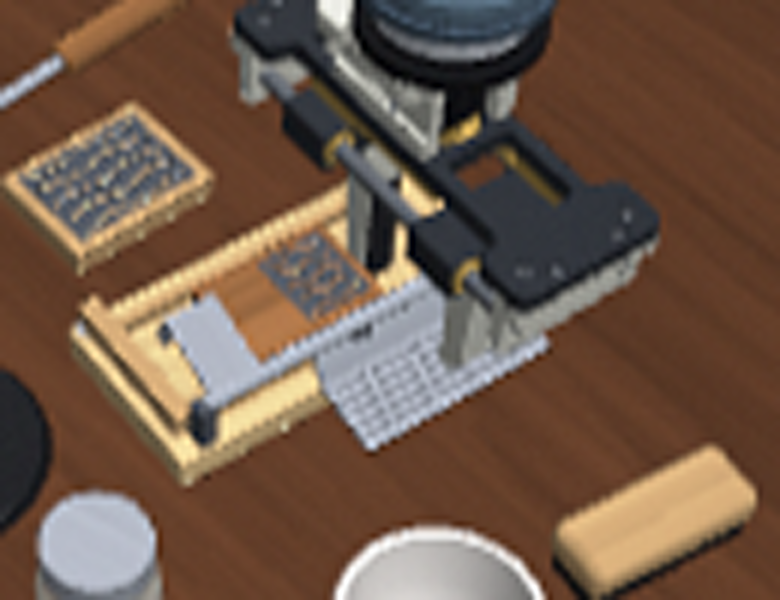

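The block is sliding. Its front edge has reached the jaw at about (235,330), and the jaw is still up. I'll ease the press to −9.0 and continue.

Run:
```python
from h import *
from bench import robot
import cv2
np.set_printoptions(precision=2,suppress=True)
for x in(-45,-38,-28):
    s=robot.move_linear(W(x,33,-9.0),speed=30,f_stop=25)
    print(x,s,robot.current_tcp_pos(),robot.current_contact_force(),robot.current_ft_torque())
    if s:break
print(robot.current_t())
im=robot.get_image("scene")["img"];a=im[120:220,230:360]
cv2.imwrite(f"pics/scene10.png",cv2.resize(a,None,fx=6,fy=6,interpolation=cv2.INTER_CUBIC))
```

```text
-45 False [493.87  23.24  -9.09] [-8.36  4.37 11.85] [0.95 1.51 0.2 ]
-38 False [500.29  22.51  -9.1 ] [-9.83  3.38 13.25] [1.02 1.79 0.28]
-28 False [510.59  21.3   -9.04] [-8.74  3.52 13.14] [0.97 1.64 0.22]
12.6333
```

View pics/scene10.png

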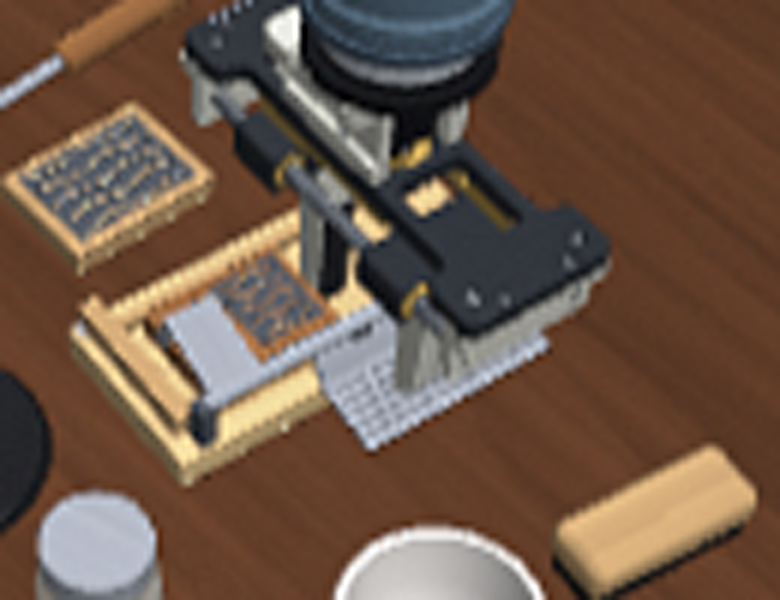

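The block is going under the jaw: its front edge (150,320) is about 10 mm from the stop and the channel finger is at (320,290). I'll do the final approach in small steps, watching Fx against the −9 N sliding baseline.

Run:
```python
from h import *
from bench import robot
import cv2
np.set_printoptions(precision=2,suppress=True)
for x in(-24,-21,-19,-17.5,-16,-14.5,-13):
    s=robot.move_linear(W(x,33,-9.0),speed=20,f_stop=14)
    f=np.mean([robot.current_contact_force() for _ in range(4)],0)
    print(x,s,robot.current_tcp_pos(),f,robot.current_ft_torque())
    if s or f[0]<-19:break
print(robot.current_t())
im=robot.get_image("scene")["img"];a=im[120:220,230:360]
cv2.imwrite(f"pics/scene11.png",cv2.resize(a,None,fx=6,fy=6,interpolation=cv2.INTER_CUBIC))
```

```text
-24 False [514.13  20.92  -9.06] [-9.78  2.97 14.21] [1.01 1.77 0.23]
-21 False [516.96  20.6   -9.08] [-10.56   4.15  14.53] [0.95 1.81 0.31]
-19 False [519.01  20.38  -9.09] [-9.92  2.97 12.87] [0.94 1.8  0.27]
-17.5 False [520.4   20.21  -9.07] [-10.19   4.21  13.01] [0.99 1.89 0.3 ]
-16 False [521.42  20.15  -9.12] [-12.68   3.13  14.82] [1.02 2.11 0.2 ]
-14.5 False [521.38  20.13  -9.16] [-15.29   3.    18.8 ] [0.94 2.72 0.15]
-13 False [521.29  20.16  -9.2 ] [-18.83   2.91  23.04] [0.94 3.46 0.09]
14.5833
```

View pics/scene11.png

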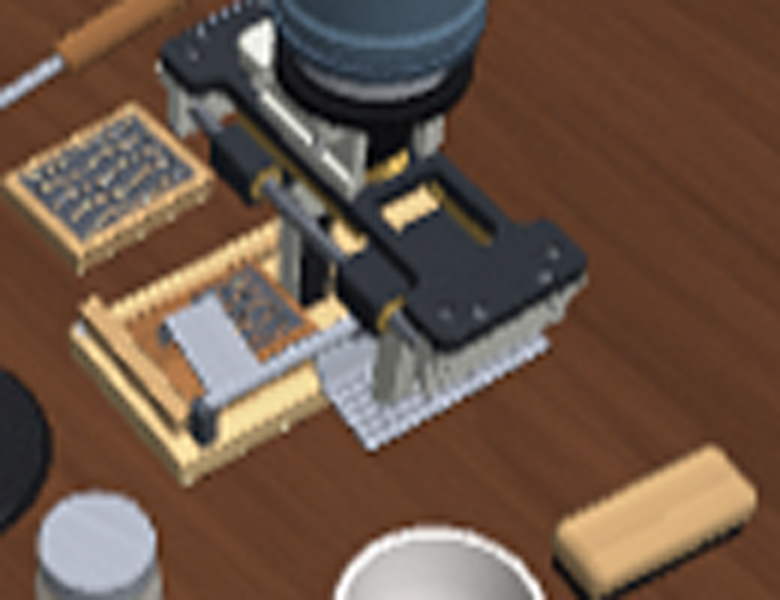

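The TCP stopped advancing at x = 521.4 (jig x ≈ −17, home was predicted at −17.5) while Fx kept climbing, and the picture shows the block against the stop bar. Next I'll back the finger off with the paddle still held, then release upward slowly.

Run:
```python
from h import *
from bench import robot
import cv2
np.set_printoptions(precision=2,suppress=True)
robot.move_linear(W(-17,33,-9.0),speed=20)
robot.move_linear(W(-24,33,-9.0),speed=30)
print(robot.current_tcp_pos(),robot.current_contact_force())
for z in(-4,2,12):
    robot.move_linear(W(-24,33,z),speed=25); print(robot.current_tcp_pos(),robot.current_contact_force())
print(robot.current_t())
im=robot.get_image("scene")["img"];a=im[120:220,230:360]
cv2.imwrite(f"pics/scene12.png",cv2.resize(a,None,fx=6,fy=6,interpolation=cv2.INTER_CUBIC))
```

```text
[519.15  19.59  -8.58] [2.65 5.02 4.38]
[517.63  18.88  -4.04] [-0.02  0.44  3.88]
[517.79  18.92   1.91] [ 0.3   0.19 -0.18]
[518.14  19.06  12.18] [-0.46  0.21  0.4 ]
16.6583
```

View pics/scene12.png

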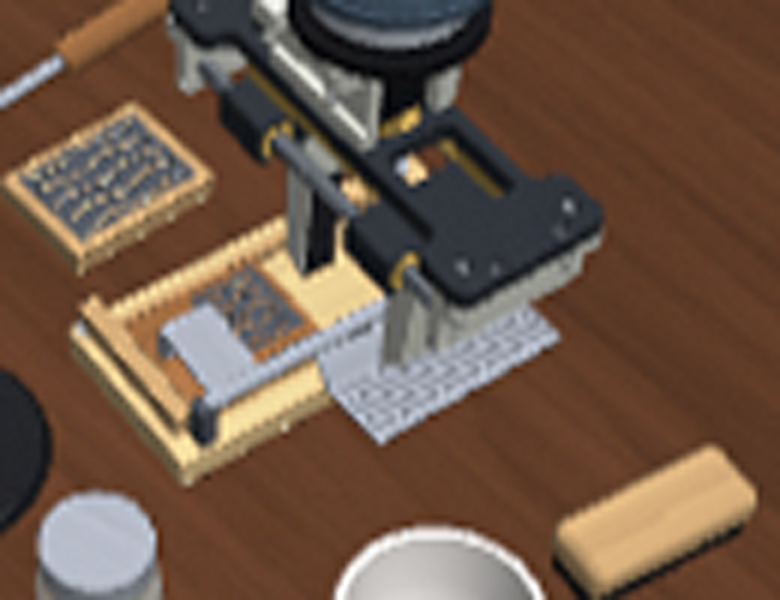

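The jaw is down on the block at (205,350), the paddle has come part of the way up, and the block is still at the stop. I'll raise the arm, retreat and take a clear look from above.

Run:
```python
from h import *
from bench import robot
import cv2
np.set_printoptions(precision=2,suppress=True)
o=list(robot.current_eef_rot())
robot.move_linear(W(-24,33,110),speed=120)
robot.move_ptp([330,-10,230],o)
print(robot.current_t(),robot.current_contact_force())
a=robot.get_image("scene")["img"][135:245,220:360];cv2.imwrite("pics/s13.png",cv2.resize(a,None,fx=5,fy=5,interpolation=cv2.INTER_CUBIC))
im=robot.get_image("top")["img"];cv2.imwrite("pics/t13f.png",im);a=im[195:310,165:325];cv2.imwrite("pics/t13.png",cv2.resize(a,None,fx=5,fy=5,interpolation=cv2.INTER_CUBIC))
```

```text
18.575 [ 0.02  0.77 -0.62]
```

View pics/s13.png

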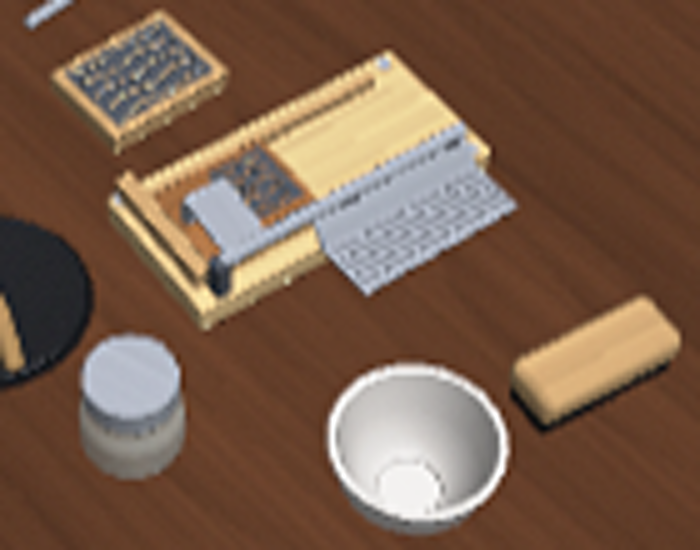

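View pics/t13.png

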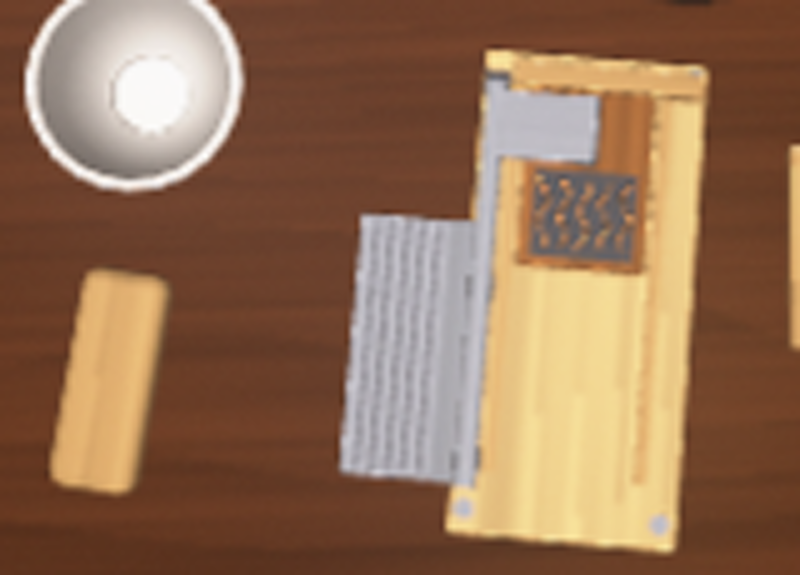

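In the top view the block's front edge meets the stop bar at about (625,97), its rear edge runs (518,262)–(640,272), and the jaw lies on it. The bystanders look unmoved. I'll do one numeric check and a before/after difference, then hand in.

Run:
```python
from h import *
from bench import robot
import cv2
c,s=np.cos(TH),np.sin(TH);M=np.array([[c,-s],[s,c]])
for p in((518,262),(640,272)): print((zoom("top",*p,32)[:2]-T0)@M)
a=cv2.imread("pics/top0.png");b=cv2.imread("pics/t13f.png")
m=(cv2.absdiff(a,b).max(2)>40).astype(np.uint8)
n,_,st,_=cv2.connectedComponentsWithStats(m)
print([tuple(x) for x in st[1:] if x[4]>8])
robot.hand_in();print(robot.current_t())
```

```text
[-10.34602723  22.91779549]
[-10.26699804 -24.52308398]
[(np.int32(269), np.int32(214), np.int32(28), np.int32(34), np.int32(598)), (np.int32(232), np.int32(237), np.int32(7), np.int32(53), np.int32(87)), (np.int32(266), np.int32(248), np.int32(28), np.int32(30), np.int32(723)), (np.int32(211), np.int32(373), np.int32(25), np.int32(11), np.int32(95)), (np.int32(247), np.int32(376), np.int32(24), np.int32(8), np.int32(140)), (np.int32(318), np.int32(382), np.int32(15), np.int32(2), np.int32(17))]
the job is handed in; nothing more can be done
the job is handed in; nothing more can be done
```

The block is clamped and fully home against the stop, and I handed the job in at about 18.6 s. One fingertip held the paddle fully down while the other pushed the block. I then backed the pushing finger off, let the paddle up so the jaw closed, and retreated.

**Last checks**
- **Block position:** its rear edge measures at jig x = −10.3 mm, where fully home is −10. It lies square in the channel.
- **Jaw:** it rests on the block, with the paddle part-way up. I judged this by eye and did not measure the clip angle.
- **Other things on the bench:** comparing top views before and after, only the block, the clip and the arm changed.
- **Contact:** the robot was touching nothing, with force readings under 1 N.

**What disagreed**
- **Fingertip height:** the fingertips were about 30 mm higher than the reported tool position, so my first descent stopped above the paddle. I finished it by feel and from the pictures.
- **Paddle force:** with the paddle on its hard stop the vertical force reached about 24 N, more than the stated 9 N. Sliding drag was about 9–18 N.
- **Early stop:** one short push stopped after about 1 mm, before the finger reached the block. I took it to be the finger sticking on the paddle, eased the press slightly and repeated the push with a higher force threshold.

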